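# Empty the used vials into the flap bin

### The arm

A 6-joint arm with a two-finger parallel gripper is mounted at the origin on the work surface. World frame = base frame: x ahead of the robot, y to its left, z up, the work surface at z = 0. Lengths are in m, angles in rad, forces in N, time in s.
With the tool pointing down it reaches from about 0.35 to 0.775 m from the base axis. Payload 7.3 kg.
Tool frame: the origin (TCP) lies midway between the tips of the shut fingers; the grasp point (between the pads) lies 19 mm behind it (robot.tcp_to_grasp is the distance from the TCP to the grasp point, in m); z points along the fingers, y is the line along which they close (so a half turn about z gives the same grasp; the last joint's range is limited). The gripper opens to 92 mm and grips with 3 to 60 N. Pads are 19 mm wide; open, the fingers measure 130 mm over their backs; the gripper's body (75 mm by 190 mm) begins 47 mm behind the grasp point.
Start: joints at [0.975, 0.342, 1.524, -0, 1.275, -0.146], TCP at [0.228, 0.473, 0.227] pointing down, gripper open.
Joint ranges: [-2.53, 2.53], [-0.77, 2.02], [0.04, 2.7], [-1, 4.14], [0.28, 2.66], [-3.11, 3.11]. Speed limits (rad/s): [2.57, 2.57, 3.14, 3.14, 3.14, 3.14].

### API

Orientations are given as [roll, pitch, yaw] about the fixed x, y, z axes, in that order (R = Rz(yaw) Ry(pitch) Rx(roll)).
In Python, from cell import readout, cams, ticket, robot gives the robot as it stands. The module is installed in compiled form; this text tells all that it offers.
- The arm moves only by the tool jog_arm, never from a script. Its argument "plan" is a list of rows, each a list of 5 numbers: the shift along the world's x, y, z each as a share of 0.08 m, from -1 to 1, then the turn about the world's z as a share of 90 degrees, from -1 to 1, then the opening, from -1 (shut) to 1 (fully open). A call has 1 to 12 rows; each row is the pose to reach, as a shift and turn from the pose commanded when the call began; what a row does not reach only later rows make up. A row lasts 1/10 s, in which the tool goes at most 50 mm and 8.59 degrees, less where a joint would pass 70% of its speed; a pose out of reach is approached as far as the arm can. A call with a number of a shift or a turn outside -1 to 1 is refused whole. A call with a gripper value outside its range is refused whole. The fingers move at their own pace and stop on an object; "squeeze" is the grip in N (left out, the last holds). Time passes only in rows, so rows that repeat a pose let the fingers close. It gives the time, the measured TCP pose, the force, the opening and the grip force at its end, in the units of the state.
- readout.observe(): the state, without advancing time (a new reading comes with each control period).
- cams.read_camera(name): name is "scene" or "top"; returns the picture (480x640x3 uint8, blue, green, red); there is no depth.
- cams.calibration(name): a dict with "K" (3x3 intrinsics, pixels), "k1" (the pictures are not rectified: a ray, as slopes to the right and down, at radius r is drawn at 1 + k1 r^2 times it, then the intrinsics apply), "world_from_camera" (4x4, takes a point from camera to world coordinates). Camera axes: x right, y down, z forward; pixel columns grow to the right and rows downward; lengths in m; the calibration is good to about 2 mm. A picture is of the moment at which its call begins. calibration takes no time and is no camera call.
- ticket.hand_in(): hands the job in; it is judged then, once.
The state is a dict: "time": time; "qpos": joint angles; "qvel": joint speeds; "joint_efforts": joint torques, N m; "tool_pos": TCP position; "tool_rot": TCP orientation; "contact_force": force on the tool from outside, world axes, zero at the start; "torque": the same for the moment, N m; "opening": finger opening in m; "grip_force": force on a finger pad.
Only numpy, scipy, OpenCV 4.12 (cv2) and the standard library are available. Lean on these libraries where they do the work, as an engineer would, in place of code of your own. Each camera call takes 0.05 s, during which the arm holds its last target. There are 200 camera calls.

### The job

Pick up the scoop by its blue tab and, carrying it smoothly and about level so that nothing spills, push the bin's spring flap open with the scoop's lip; only then tip it, keeping the flap held open with the scoop until all four vials have dropped into the bin. Draw the scoop out so that the flap springs shut, and set the empty scoop down flat inside the white wash tray. Keep the gripper itself off the bin and leave the bottle, jar and vial rack where they are.

Things in the scene. Friction and masses are not known exactly. Their poses are not given: they have to be found in the camera images.
- bin: Used-vial bin, fixed: yellow box 200 (own x) x 160 (own y) x 170 mm high, walls 6 mm, floor 5 mm, one clear side. Origin: centre of underside, z up; front = own -x side. Front wall 100 mm high; above it the front top corner is cut off at 45 degrees, from (x -100, z 100 mm) up and back to the top plate's edge (x -30, z 170 mm). This slope holds the opening.
- bin_mouth (a point): Middle of the bin's sloping opening (bin x -65, y 0, z 135 mm): 100 mm wide (bin y -50 to +50) between orange border strips, 99 mm long along the slope, closed by the flap. Axes as the bin's.
- flap (a joint): Dark spring flap filling the opening, 94 wide x 92 long x 3 mm, hinged along the LOWER edge of the slope (bin x -97, z 101 mm); swings inward and down. Radians: 0 shut (in the slope), 0.79 level, 1.57 hanging 45 degrees down inside, 1.9 stop. Its spring shuts it: 0.05 N m at 0, 0.11 N m at 1.57. The vials' weight alone does not open it.
- flap_edge (a point): Middle of the flap's free edge (the upper one when shut), 92 mm from the hinge.
- scoop: Steel scoop with four used vials, 70 mm wide (own y), 0.2 kg, starting on the bench, lip turned roughly to +y. Origin: centre of the pan's underside; x to the pouring lip, z up. Pan x -53 to +52 mm, floor 4 mm thick, rear and side walls 32 mm high; the last 26 mm of floor ramp up by 22 degrees to the lip, so it must be tipped some 50 to 55 degrees to empty.
- scoop_lip (a point): Middle of the scoop's pouring lip (scoop x +52, z +14 mm). In brisk starts or stops the vials can roll up the ramp and over it.
- scoop_grip (a point): Gripping point on the upright blue tab behind the pan (scoop x -85, z +65 mm). The tab is 14 mm thick (scoop x) by 40 mm wide (scoop y), its top at z +85 mm, well above the pan's walls; grip it across its 14 mm, so that the fingers close along scoop x.
- wash_tray: White shallow wash tray, fixed: 230 (own x) x 140 (own y) x 20 mm high, wall 4 mm, floor about 4 mm thick. Origin: centre of its underside, z up. The scoop (144 mm long with its tab, from x -92 to +52) fits in lengthwise, either way round.
- bottle: Bystander: amber bottle with white cap, 70 mm diameter, 150 mm high. Origin: centre of underside.
- jar: Bystander: white jar with blue lid, 60 mm diameter, 75 mm high. Origin: centre of underside.
- rack: Bystander: blue vial rack with vials, 70 (own x) x 110 (own y) x 49 mm high. Origin: centre of underside.
- vial0: Used vial 0: amber glass with white cap, 15 mm diameter x 45 mm long, 12 g. Origin: its middle; own y along its length. Starts lying across the scoop's floor.
- vial1: Used vial 1: amber glass with white cap, 15 mm diameter x 45 mm long, 12 g. Origin: its middle; own y along its length. Starts lying across the scoop's floor.
- vial2: Used vial 2: amber glass with white cap, 15 mm diameter x 45 mm long, 12 g. Origin: its middle; own y along its length. Starts lying across the scoop's floor.
- vial3: Used vial 3: amber glass with white cap, 15 mm diameter x 45 mm long, 12 g. Origin: its middle; own y along its length. Starts lying across the scoop's floor.

How it is judged:
By the outcome, as a careful person would: the job done as asked, in the order asked, and still so for the second after the job is handed in, with the robot touching nothing.
It also fails if it takes over 62 s, if anything falls off the work surface, if the arm or the gripper's body presses on something with over 40 N, if the wrist force passes 120 N, or if a joint passes its speed limit or range.

## Working session

There is one attempt and no reset: what is moved stays moved. The work goes in short steps, Python scripts to look and compute and a tool call to move; the robot and the scene stay as the last step left them, time stands still between calls to the robot, and variables do not carry over. Pictures are saved under pics/ and viewed, at most 10 in all, crops included, and the job is handed in when it is done.

Besides the shell and the picture viewer there is one more tool, called after ">>>" in YAML: its name, and indented under it one key for each argument. jog_arm: Moves the arm, as the interface text tells. Shift numbers are shares of 0.08 m and turn numbers shares of 90 degrees, none past 1 either way. Its arguments: {"type":"object","properties":{"plan":{"type":"array"},"squeeze":{"type":"number"}},"required":["plan"]}

```bash
mkdir -p pics
cat > h.py <<'E'
import numpy as np, cv2
from cell import readout, cams, ticket, robot
def ray(c,u,v):
    C=cams.calibration(c);K=np.array(C["K"],float);k1=C["k1"];T=np.array(C["world_from_camera"])
    p=cv2.undistortPoints(np.array([[[u,v]]],float),K,np.array([k1,0,0,0.]))[0,0]
    return T[:3,3],T[:3,:3]@np.array([p[0],p[1],1])
def at(c,u,v,z):
    o,d=ray(c,u,v);return (o+d*(z-o[2])/d[2]).round(4)
def proj(c,P):
    C=cams.calibration(c);T=np.linalg.inv(np.array(C["world_from_camera"]))
    P=np.atleast_2d(P).astype(float)@T[:3,:3].T+T[:3,3]
    return cv2.projectPoints(P,np.zeros(3),np.zeros(3),np.array(C["K"],float),np.array([C["k1"],0,0,0.]))[0][:,0]
def snap(c,n):
    im=cams.read_camera(c);cv2.imwrite(f"pics/{n}.png",im);return im
E
python3 - <<'E'
from h import *
snap("top","t0");snap("scene","s0")
s=readout.observe();print(s["time"],s["tool_pos"],s["tool_rot"],s["opening"])
for c in("top","scene"):print(np.array(cams.calibration(c)["world_from_camera"]).round(3),cams.calibration(c)["K"],cams.calibration(c)["k1"])
E
```

```text
0.1 [0.22803849 0.47248848 0.22611966] [-3.14023716e+00 -2.19124296e-04  2.69172909e+00] 0.09159057848861375
[[-1.700e-02 -9.960e-01  8.600e-02  4.070e-01]
 [-1.000e+00  1.500e-02 -2.200e-02 -1.000e-03]
 [ 2.100e-02 -8.700e-02 -9.960e-01  1.401e+00]
 [ 0.000e+00  0.000e+00  0.000e+00  1.000e+00]] [[582.33941871   0.         321.10257169]
 [  0.         582.33941871 240.23658607]
 [  0.           0.           1.        ]] -0.10757224108083122
[[ 0.735  0.57  -0.368  0.987]
 [ 0.678 -0.604  0.419 -0.543]
 [ 0.016 -0.557 -0.83   1.114]
 [ 0.     0.     0.     1.   ]] [[596.39590959   0.         308.70232308]
 [  0.         596.39590959 225.79327184]
 [  0.           0.           1.        ]] -0.17624301573138365
```

View pics/t0.png

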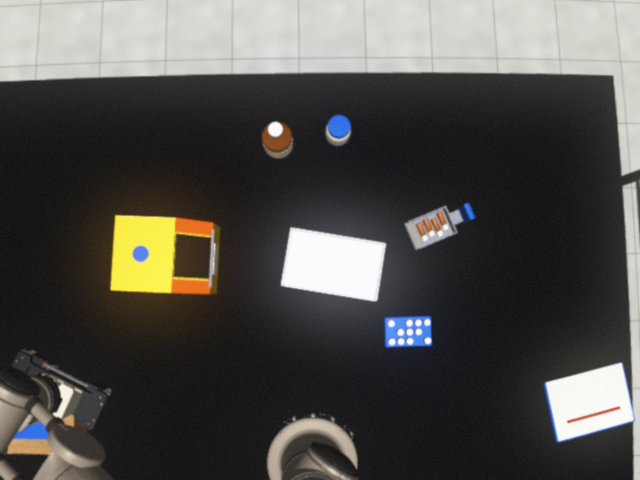

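View pics/s0.png

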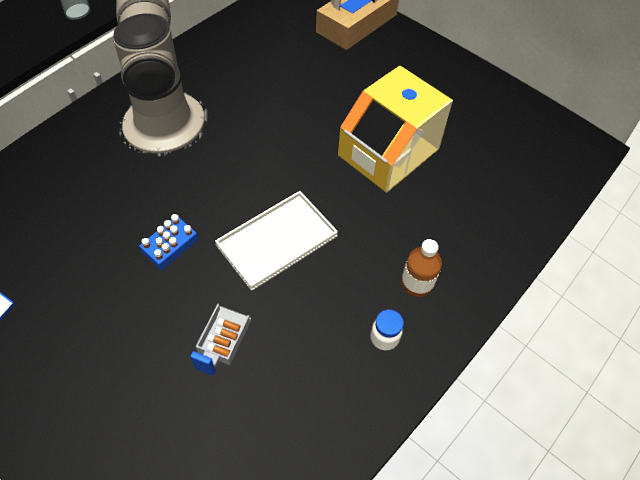

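Run:
```python
import cv2,numpy as np
t=cv2.imread("pics/t0.png");s=cv2.imread("pics/s0.png")
def c(im,x,y,w,h,f):
    o=cv2.resize(im[y:y+h,x:x+w],None,fx=f,fy=f,interpolation=cv2.INTER_CUBIC)
    for i in range(0,w,10):
        cv2.putText(o,str(x+i),(i*f,8),0,.28,(0,255,0),1) if i%20==0 else 0
        cv2.line(o,(i*f,0),(i*f,5),(0,255,0),1)
    for j in range(0,h,10):
        cv2.putText(o,str(y+j),(6,j*f+3),0,.28,(0,255,0),1) if j%20==0 else 0
        cv2.line(o,(0,j*f),(5,j*f),(0,255,0),1)
    return o
a=c(t,396,190,88,70,4);b=c(t,104,205,126,100,4)
d=c(s,330,60,126,135,4); e=c(s,180,295,80,85,4)
top=np.zeros((600,800,3),np.uint8)
a=c(t,396,196,85,60,4);b=c(t,104,208,120,93,4)
top[:240,:340]=a; top[:372,320:800][:, :]=0; top[:240,:340]=a
top=np.zeros((600,800,3),np.uint8)
top[:240,:340]=a;top[228:600,320:800]=b;top[240:580,0:320]=e
top[:240,:340]=a
d=c(s,335,62,120,56,3)
top[0:168,400:760]=d
cv2.imwrite("pics/c0.png",top)
```

```text
(no output)
```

View pics/c0.png

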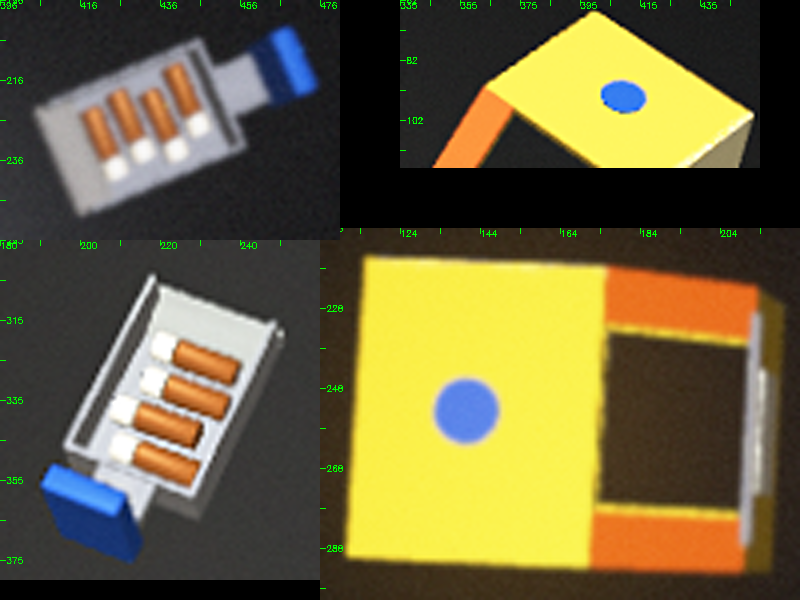

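Run:
```python
from h import *
from scipy.optimize import least_squares
def fit(name,pts,p0):
    L=np.array([p[0] for p in pts],float)/1000;U=np.array([p[1] for p in pts],float)
    def f(p):
        c,s=np.cos(p[2]),np.sin(p[2]);R=np.array([[c,-s,0],[s,c,0],[0,0,1]])
        return (proj("top",L@R.T+[p[0],p[1],0])-U).ravel()
    r=least_squares(f,p0);print(name,r.x[:2].round(4),np.degrees(r.x[2]).round(2),r.fun.round(1));return r.x
g=at("top",470,211,.085);print(g)
fit("scoop",[((52,35,14),(405,249.75-25.75)),((52,-35,14),(405,224))][:0]+[((52,-35,14),(405,224)),((52,35,14),(416,249.75)),((-53,-35,32),(446,206)),((-53,35,32),(456.75,233)),((-85,0,85),(470.2,211.5))],[g[0],g[1]+.08,1.9])
fit("bin",[((100,-80,170),(115,215.25)),((-30,-80,170),(175.5,217.5)),((-30,80,170),(171.5,293.5)),((100,80,170),(110.5,290)),((-100,-80,100),(213,222.5)),((-100,80,100),(209.75,294.25))],[.4,.4,1.57])
fit("tray",[((115,70,20),(281,286)),((115,-70,20),(289,228)),((-115,-70,20),(386,242)),((-115,70,20),(378,301))],[.4,-.05,1.5])
for n,u,v,z in(("jar",338,126,.075),("bottle",275,129,.15)):print(n,at("top",u,v,z))
print("rack",[at("top",*p,.045) for p in((385,318),(431,317),(432,346),(387,347))])
```

```text
[ 0.5828 -0.3748  0.085 ]
scoop [ 0.5505 -0.295 ] 111.34 [-0.2 -0.6  0.1  0.4 -0.1  0.1  0.7  0.  -0.5  0.1]
bin [0.4879 0.3166] 86.96 [ 0.5  0.3 -0.2  0.2 -0.4 -0.7  0.2  0.3  0.2  0.2 -0.2 -0.2]
tray [ 0.4685 -0.0599] 80.7 [ 0.2  0.4  1.1  0.1 -0.6  0.2 -0.7 -0.6]
jar [ 0.7887 -0.0742  0.075 ]
bottle [0.762  0.0688 0.15  ]
rack [array([ 0.3402, -0.1761,  0.045 ]), array([ 0.34  , -0.2842,  0.045 ]), array([ 0.2727, -0.2847,  0.045 ]), array([ 0.2731, -0.1792,  0.045 ])]
```

>>> jog_arm:
  plan:
    - [0.15, -0.35, 0, -0.05, 1]
    - [0.3, -0.7, 0, -0.1, 1]
    - [0.42, -1, 0, -0.1, 1]

```text
time: 0.4
tool_pos: [0.2619, 0.3915, 0.2263]
tool_rot: [-3.141, 0.0, 2.533]
contact_force: [0.6, -0.6, 1.3]
opening: 0.0921
grip_force: 0.0
```

>>> jog_arm:
  plan:
    - [0.21, -0.5, 0, -0.05, 1]
    - [0.42, -1, 0, -0.1, 1]

```text
time: 0.6
tool_pos: [0.2955, 0.3115, 0.2264]
tool_rot: [-3.141, 0.0, 2.376]
contact_force: [0.4, 0.5, 0.6]
opening: 0.0919
grip_force: 0.0
```

>>> jog_arm:
  plan:
    - [0.21, -0.5, 0, -0.05, 1]
    - [0.42, -1, 0, -0.1, 1]

```text
time: 0.8
tool_pos: [0.3292, 0.2312, 0.2266]
tool_rot: [-3.141, 0.0, 2.218]
contact_force: [-0.4, 1.3, -0.0]
opening: 0.0917
grip_force: 0.0
```

>>> jog_arm:
  plan:
    - [0.21, -0.5, 0, -0.05, 1]
    - [0.42, -1, 0, -0.1, 1]

```text
time: 1.0
tool_pos: [0.3628, 0.1511, 0.2267]
tool_rot: [3.142, -0.0, 2.06]
contact_force: [0.9, 0.4, 0.3]
opening: 0.0918
grip_force: 0.0
```

>>> jog_arm:
  plan:
    - [0.21, -0.5, 0, -0.04, 1]
    - [0.42, -1, 0, -0.08, 1]

```text
time: 1.2
tool_pos: [0.3964, 0.0711, 0.2267]
tool_rot: [3.142, -0.0, 1.935]
contact_force: [0.4, -0.3, -0.1]
opening: 0.0918
grip_force: 0.0
```

>>> jog_arm:
  plan:
    - [0.21, -0.5, 0, 0, 1]
    - [0.42, -1, 0, 0, 1]

```text
time: 1.4
tool_pos: [0.43, -0.009, 0.2266]
tool_rot: [-3.142, -0.0, 1.937]
contact_force: [1.9, -0.3, -1.1]
opening: 0.0916
grip_force: 0.0
```

>>> jog_arm:
  plan:
    - [0.21, -0.5, 0, 0, 1]
    - [0.42, -1, 0, 0, 1]

```text
time: 1.6
tool_pos: [0.4636, -0.089, 0.2265]
tool_rot: [-3.141, -0.0, 1.937]
contact_force: [0.4, 0.4, 0.2]
opening: 0.0919
grip_force: 0.0
```

>>> jog_arm:
  plan:
    - [0.21, -0.5, 0, 0, 1]
    - [0.42, -1, 0, 0, 1]

```text
time: 1.8
tool_pos: [0.4972, -0.1689, 0.2264]
tool_rot: [-3.141, -0.001, 1.937]
contact_force: [1.0, 0.2, 0.1]
opening: 0.0917
grip_force: 0.0
```

>>> jog_arm:
  plan:
    - [0.21, -0.5, 0, 0, 1]
    - [0.42, -1, 0, 0, 1]

```text
time: 2.0
tool_pos: [0.5308, -0.2489, 0.2262]
tool_rot: [-3.141, -0.001, 1.937]
contact_force: [0.6, -0.2, -0.8]
opening: 0.0918
grip_force: 0.0
```

>>> jog_arm:
  plan:
    - [0.2, -0.4, 0, 0, 1]
    - [0.42, -0.8, 0, 0, 1]
    - [0.42, -1, 0, 0, 1]
    - [0.42, -1, 0, 0, 1]

```text
time: 2.4
tool_pos: [0.5635, -0.3289, 0.2254]
tool_rot: [-3.14, -0.001, 1.936]
contact_force: [-0.4, 0.1, -0.3]
opening: 0.0921
grip_force: 0.0
```

>>> jog_arm:
  plan:
    - [0.1, -0.3, -0.2, 0, 1]
    - [0.224, -0.566, -0.5, 0.004, 1]
    - [0.224, -0.566, -0.75, 0.004, 1]
    - [0.224, -0.566, -1, 0.004, 1]

```text
time: 2.8
tool_pos: [0.5817, -0.3712, 0.1457]
tool_rot: [-3.141, -0.001, 1.944]
contact_force: [-0.2, -0.5, -0.5]
opening: 0.0914
grip_force: 0.0
```

>>> jog_arm:
  plan:
    - [0, 0, -0.3, 0, 1]
    - [0, 0, -0.6, 0, 1]
    - [0, 0, -0.8, 0, 1]
    - [0, 0, -1, 0, 1]

```text
time: 3.2
tool_pos: [0.5817, -0.3704, 0.0662]
tool_rot: [-3.141, -0.001, 1.945]
contact_force: [0.6, 0.1, 0.3]
opening: 0.0918
grip_force: 0.0
```

>>> jog_arm:
  plan:
    - [0, 0, -0.12, 0, 1]
    - [0, 0, -0.24, 0, 1]
    - [0, 0, -0.24, 0, 1]

```text
time: 3.5
tool_pos: [0.5816, -0.3714, 0.0465]
tool_rot: [-3.141, -0.002, 1.945]
contact_force: [0.1, 0.5, 0.1]
opening: 0.0918
grip_force: 0.0
```

>>> jog_arm:
  plan:
    - [0, 0, 0, 0, 0.2]
    - [0, 0, 0, 0, 0.0]
    - [0, 0, 0, 0, -0.1]
    - [0, 0, 0, 0, -0.2]
    - [0, 0, 0, 0, -0.3]
    - [0, 0, 0, 0, -0.5]
    - [0, 0, 0, 0, -1]
    - [0, 0, 0, 0, -1]
  squeeze: 10

```text
time: 4.3
tool_pos: [0.5822, -0.3725, 0.0476]
tool_rot: [3.141, 0.0, 1.944]
contact_force: [1.1, 0.2, 0.8]
opening: 0.0401
grip_force: 10.0
```

>>> jog_arm:
  plan:
    - [0, 0, 0, 0, -1]
    - [0, 0, 0, 0, -1]
    - [0, 0, 0, 0, -1]
    - [0, 0, 0, 0, -1]
  squeeze: 60

```text
time: 4.7
tool_pos: [0.5823, -0.3725, 0.0476]
tool_rot: [3.141, 0.0, 1.944]
contact_force: [0.6, -0.3, -0.5]
opening: 0.0396
grip_force: 60.0
```

Run:
```python
from h import *
s=snap("scene","s1");t=snap("top","t1")
o=np.hstack([cv2.resize(s[250:430,130:330],None,fx=2,fy=2),cv2.resize(t[160:340,360:560],None,fx=2,fy=2)])
cv2.imwrite("pics/c1.png",o)
```

```text
(no output)
```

View pics/c1.png

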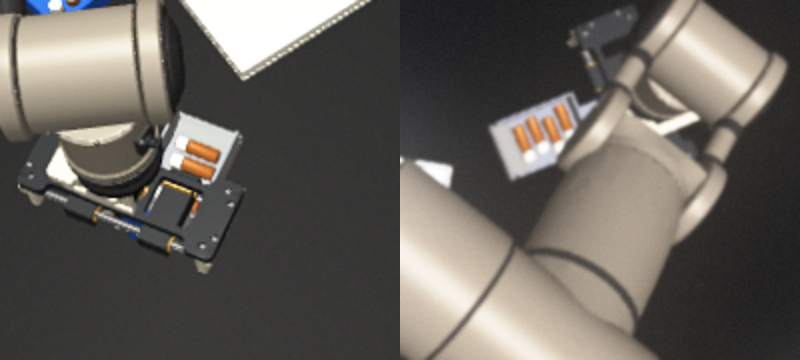

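>>> jog_arm:
  plan:
    - [0, 0, 0.02, 0, -1]
    - [0, 0, 0.07, 0, -1]
    - [0, 0, 0.13, 0, -1]
    - [0, 0, 0.2, 0, -1]
    - [0, 0, 0.27, 0, -1]
    - [0, 0, 0.33, 0, -1]
    - [0, 0, 0.38, 0, -1]
    - [0, 0, 0.4, 0, -1]
    - [0, 0, 0.4, 0, -1]

```text
time: 5.7
tool_pos: [0.5823, -0.3725, 0.0799]
tool_rot: [3.141, 0.0, 1.944]
contact_force: [0.3, -1.1, -2.1]
opening: 0.0396
grip_force: 60.0
```

Run:
```python
from h import *
s=snap("scene","s2");t=snap("top","t2")
st=readout.observe();p=np.array(st["tool_pos"]);print(p,st["tool_rot"],st["contact_force"],st["torque"])
yaw=st["tool_rot"][2];c,q=np.cos(yaw),np.sin(yaw);Rz=np.array([[c,-q,0],[q,c,0],[0,0,1]])
G=p+[0,0,.019]
def pts(th):
    L=np.array([[52,35,14],[52,-35,14]])/1000-np.array([-.085,0,.0635]); a=np.radians(th)
    Ry=np.array([[np.cos(a),0,np.sin(a)],[0,1,0],[-np.sin(a),0,np.cos(a)]])
    return (L@Ry.T)@Rz.T+G
o=[]
for cam,im,(x,y) in(("scene",s,(160,270)),("top",t,(370,180))):
    b=cv2.resize(im[y:y+100,x:x+100],None,fx=4,fy=4,interpolation=cv2.INTER_CUBIC)
    for th,col in((0,(0,255,0)),(8,(0,255,255)),(16,(0,0,255))):
        for u in proj(cam,pts(th)):cv2.circle(b,tuple(int(k) for k in (u-[x,y])*4+2),3,col,1)
    o.append(b)
cv2.imwrite("pics/c2.png",np.hstack(o))
```

```text
[ 0.58204886 -0.37236307  0.07935712] [-3.14147369e+00 -3.16243127e-04  1.94412219e+00] [-0.63505956 -0.18736861 -3.01335199] [-0.17676072 -0.03493121  0.00536634]
```

View pics/c2.png

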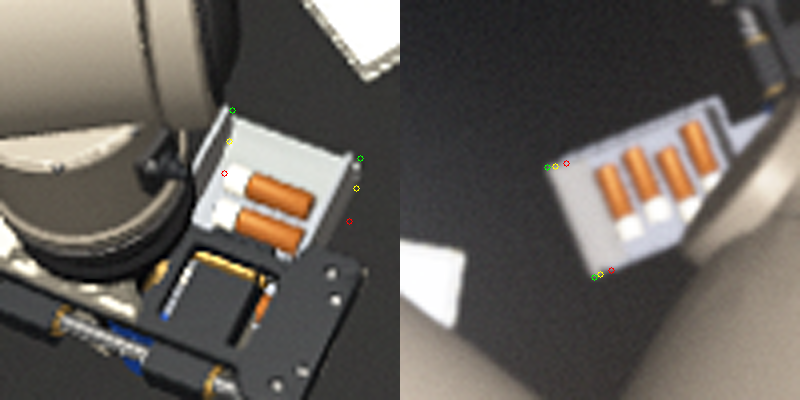

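>>> jog_arm:
  plan:
    - [0, 0, 0.02, 0, -1]
    - [0, 0, 0.08, 0, -1]
    - [0, 0, 0.16, 0, -1]
    - [0, 0, 0.26, 0, -1]
    - [0, 0, 0.37, 0, -1]
    - [0, 0, 0.49, 0, -1]
    - [0, 0, 0.61, 0, -1]
    - [0, 0, 0.73, 0, -1]
    - [0, 0, 0.83, 0, -1]
    - [0, 0, 0.91, 0, -1]
    - [0, 0, 0.97, 0, -1]
    - [0, 0, 1, 0, -1]

```text
time: 7.0
tool_pos: [0.5823, -0.3725, 0.16]
tool_rot: [3.141, 0.0, 1.944]
contact_force: [0.5, -0.4, -2.7]
opening: 0.0394
grip_force: 60.0
```

>>> jog_arm:
  plan:
    - [-0.005, 0.02, 0, 0, -1]
    - [-0.015, 0.06, 0, -0.003, -1]
    - [-0.03, 0.12, 0, -0.006, -1]
    - [-0.05, 0.2, 0, -0.01, -1]
    - [-0.07, 0.29, 0, -0.014, -1]
    - [-0.095, 0.38, 0, -0.018, -1]
    - [-0.12, 0.48, 0, -0.023, -1]
    - [-0.145, 0.58, 0, -0.028, -1]
    - [-0.17, 0.68, 0, -0.033, -1]
    - [-0.195, 0.78, 0, -0.038, -1]
    - [-0.22, 0.89, 0, -0.044, -1]
    - [-0.25, 1, 0, -0.05, -1]

```text
time: 8.2
tool_pos: [0.562, -0.2917, 0.1596]
tool_rot: [3.141, 0.0, 1.865]
contact_force: [0.5, 0.3, -1.9]
opening: 0.0396
grip_force: 60.0
```

>>> jog_arm:
  plan:
    - [-0.028, 0.11, 0, -0.006, -1]
    - [-0.055, 0.22, 0, -0.012, -1]
    - [-0.083, 0.33, 0, -0.018, -1]
    - [-0.11, 0.44, 0, -0.024, -1]
    - [-0.138, 0.55, 0, -0.03, -1]
    - [-0.165, 0.66, 0, -0.036, -1]
    - [-0.193, 0.77, 0, -0.042, -1]
    - [-0.22, 0.88, 0, -0.048, -1]
    - [-0.25, 1, 0, -0.055, -1]

```text
time: 9.1
tool_pos: [0.542, -0.2118, 0.1596]
tool_rot: [3.141, 0.0, 1.778]
contact_force: [-0.1, -0.2, -3.4]
opening: 0.0397
grip_force: 60.0
```

>>> jog_arm:
  plan:
    - [-0.028, 0.11, 0, -0.006, -1]
    - [-0.055, 0.22, 0, -0.012, -1]
    - [-0.083, 0.33, 0, -0.018, -1]
    - [-0.11, 0.44, 0, -0.024, -1]
    - [-0.138, 0.55, 0, -0.03, -1]
    - [-0.165, 0.66, 0, -0.036, -1]
    - [-0.193, 0.77, 0, -0.042, -1]
    - [-0.22, 0.88, 0, -0.048, -1]
    - [-0.25, 1, 0, -0.055, -1]

```text
time: 10.0
tool_pos: [0.522, -0.1318, 0.1595]
tool_rot: [3.141, 0.0, 1.692]
contact_force: [0.2, -0.6, -2.9]
opening: 0.0397
grip_force: 60.0
```

>>> jog_arm:
  plan:
    - [-0.028, 0.11, 0, -0.006, -1]
    - [-0.055, 0.22, 0, -0.012, -1]
    - [-0.083, 0.33, 0, -0.018, -1]
    - [-0.11, 0.44, 0, -0.024, -1]
    - [-0.138, 0.55, 0, -0.03, -1]
    - [-0.165, 0.66, 0, -0.036, -1]
    - [-0.193, 0.77, 0, -0.042, -1]
    - [-0.22, 0.88, 0, -0.048, -1]
    - [-0.25, 1, 0, -0.055, -1]

```text
time: 10.9
tool_pos: [0.502, -0.0518, 0.1595]
tool_rot: [3.141, 0.0, 1.605]
contact_force: [-0.1, 0.4, -3.1]
opening: 0.0396
grip_force: 60.0
```

>>> jog_arm:
  plan:
    - [-0.028, 0.11, 0, -0.006, -1]
    - [-0.055, 0.22, 0, -0.012, -1]
    - [-0.083, 0.33, 0, -0.018, -1]
    - [-0.11, 0.44, 0, -0.024, -1]
    - [-0.138, 0.55, 0, -0.03, -1]
    - [-0.165, 0.66, 0, -0.036, -1]
    - [-0.193, 0.77, 0, -0.042, -1]
    - [-0.22, 0.88, 0, -0.048, -1]
    - [-0.245, 0.97, 0, -0.053, -1]
    - [-0.26, 1, 0, -0.055, -1]

```text
time: 11.9
tool_pos: [0.4811, 0.0284, 0.1595]
tool_rot: [3.142, -0.0, 1.52]
contact_force: [0.0, -0.1, -2.9]
opening: 0.0392
grip_force: 60.0
```

>>> jog_arm:
  plan:
    - [-0.01, 0.06, 0, 0, -1]
    - [-0.02, 0.13, 0, 0, -1]
    - [-0.03, 0.2, 0, 0, -1]
    - [-0.04, 0.26, 0, 0, -1]
    - [-0.05, 0.31, 0, 0, -1]
    - [-0.06, 0.34, 0, 0, -1]
    - [-0.07, 0.36, 0, 0, -1]
    - [-0.07, 0.36, 0, 0, -1]

```text
time: 12.7
tool_pos: [0.4757, 0.0565, 0.1595]
tool_rot: [3.142, 0.0, 1.52]
contact_force: [0.5, 0.2, -2.5]
opening: 0.0398
grip_force: 60.0
```

Run:
```python
from h import *
s=snap("scene","s3");t=snap("top","t3")
st=readout.observe();p=np.array(st["tool_pos"]);print(st["time"],p,st["tool_rot"],st["contact_force"],st["torque"])
a=cv2.resize(s[30:250,240:460],(400,400),interpolation=cv2.INTER_CUBIC);b=cv2.resize(t[170:330,120:280],(400,400),interpolation=cv2.INTER_CUBIC)
cv2.imwrite("pics/c3.png",np.hstack([a,b]))
```

```text
12.8 [0.47579445 0.05623329 0.15956005] [3.14144714e+00 1.11101412e-04 1.51994349e+00] [-1.2774348   0.46814151 -2.67379861] [-0.18929902  0.04402694 -0.04392189]
```

View pics/c3.png

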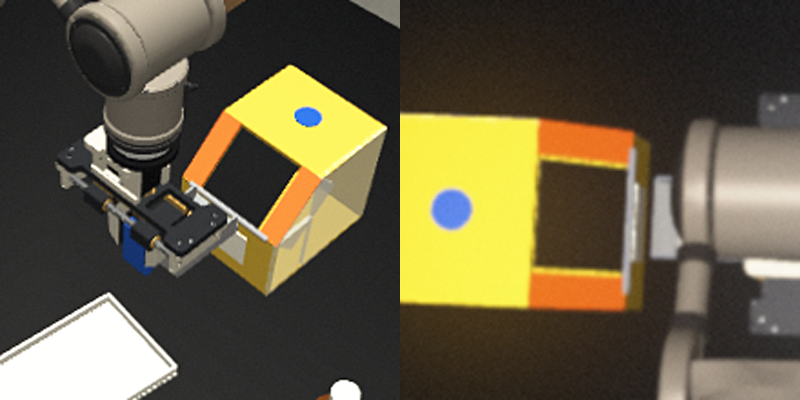

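>>> jog_arm:
  plan:
    - [0, 0.01, 0.01, 0, -1]
    - [0, 0.04, 0.03, 0, -1]
    - [0.005, 0.09, 0.05, 0, -1]
    - [0.005, 0.16, 0.07, 0, -1]
    - [0.01, 0.24, 0.08, 0, -1]
    - [0.015, 0.33, 0.08, 0, -1]
    - [0.02, 0.43, 0.08, 0, -1]
    - [0.02, 0.54, 0.08, 0, -1]
    - [0.025, 0.65, 0.08, 0, -1]
    - [0.03, 0.77, 0.08, 0, -1]
    - [0.03, 0.88, 0.08, 0, -1]
    - [0.035, 1, 0.08, 0, -1]

```text
time: 14.0
tool_pos: [0.4785, 0.1371, 0.1659]
tool_rot: [-3.142, -0.0, 1.52]
contact_force: [0.1, -1.8, -1.6]
opening: 0.0393
grip_force: 60.0
```

>>> jog_arm:
  plan:
    - [0.005, 0.11, 0, 0, -1]
    - [0.01, 0.22, 0, 0, -1]
    - [0.015, 0.33, 0, 0, -1]
    - [0.02, 0.44, 0, 0, -1]
    - [0.025, 0.54, 0, 0, -1]
    - [0.03, 0.64, 0, 0, -1]
    - [0.035, 0.73, 0, 0, -1]
    - [0.04, 0.81, 0, 0, -1]
    - [0.045, 0.88, 0, 0, -1]
    - [0.05, 0.94, 0, 0, -1]
    - [0.05, 0.98, 0, 0, -1]
    - [0.05, 1, 0, 0, -1]

```text
time: 15.2
tool_pos: [0.4826, 0.2166, 0.1659]
tool_rot: [3.142, 0.0, 1.52]
contact_force: [0.3, -0.0, -1.7]
opening: 0.0395
grip_force: 60.0
```

Run:
```python
from h import *
s=snap("scene","s4");t=snap("top","t4")
st=readout.observe();p=np.array(st["tool_pos"]);print(st["time"],p,st["tool_rot"],st["contact_force"],st["torque"])
a=cv2.resize(s[30:230,290:490],(600,600),interpolation=cv2.INTER_CUBIC)
cv2.imwrite("pics/c4.png",a)
```

```text
15.3 [0.48256443 0.21650701 0.16592496] [ 3.14151455e+00 -1.55198101e-04  1.52007577e+00] [ 0.1180005   0.17630098 -1.59062424] [-0.0974591   0.03361252  0.0095927 ]
```

View pics/c4.png

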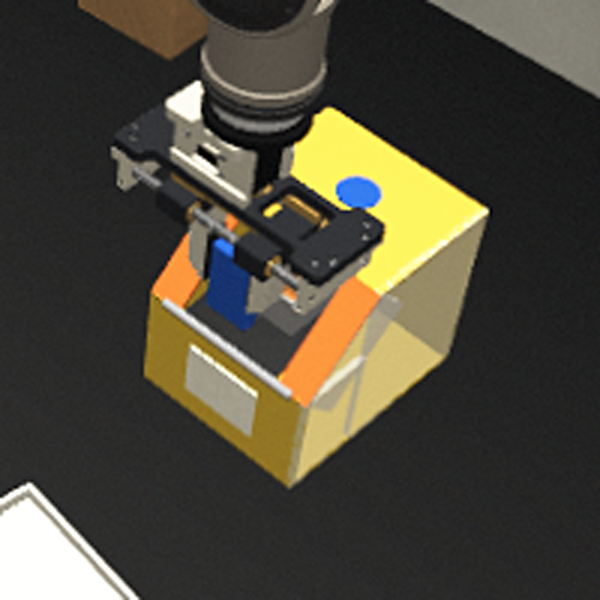

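>>> jog_arm:
  plan:
    - [0, 0, 0.03, 0, -1]
    - [0, 0, 0.08, 0, -1]
    - [0, 0, 0.13, 0, -1]
    - [0, 0, 0.17, 0, -1]
  squeeze: 15

```text
time: 15.7
tool_pos: [0.4827, 0.2163, 0.1801]
tool_rot: [3.141, -0.0, 1.52]
contact_force: [0.1, 1.1, -4.4]
opening: 0.0394
grip_force: 15.0
```

>>> jog_arm:
  plan:
    - [0, 0.03, 0.04, 0, -1]
    - [0, 0.07, 0.08, 0, -1]
    - [0, 0.11, 0.13, 0, -1]
    - [0.01, 0.15, 0.17, 0, -1]
    - [0.01, 0.19, 0.21, 0, -1]

```text
time: 16.2
tool_pos: [0.4832, 0.2318, 0.1964]
tool_rot: [-3.141, 0.0, 1.52]
contact_force: [-1.2, -0.4, -4.6]
opening: 0.0402
grip_force: 15.0
```

Run:
```python
from h import *
s=snap("scene","s5")
st=readout.observe();p=np.array(st["tool_pos"]);print(st["time"],p,st["tool_rot"],st["contact_force"],st["torque"])
a=cv2.resize(s[30:230,290:490],(600,600),interpolation=cv2.INTER_CUBIC)
cv2.imwrite("pics/c5.png",a)
```

```text
16.25 [0.48339727 0.23231647 0.19694508] [ 3.14126451e+00 -3.91756096e-04  1.52038773e+00] [-1.15937265 -0.76107582 -4.11200196] [-0.37075176  0.31262166  0.09903756]
```

View pics/c5.png

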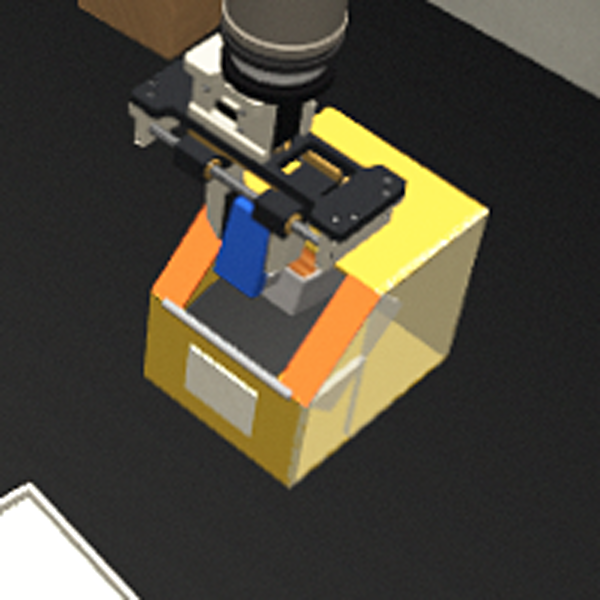

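>>> jog_arm:
  plan:
    - [0, 0.05, 0.04, 0, -1]
    - [0, 0.11, 0.07, 0, -1]
    - [0.01, 0.17, 0.1, 0, -1]
    - [0.01, 0.23, 0.12, 0, -1]
    - [0.01, 0.29, 0.135, 0, -1]
    - [0.02, 0.36, 0.145, 0, -1]
    - [0.02, 0.43, 0.15, 0, -1]
    - [0.025, 0.5, 0.15, 0, -1]

```text
time: 17.05
tool_pos: [0.4853, 0.2718, 0.2083]
tool_rot: [-3.141, 0.001, 1.52]
contact_force: [-0.2, -3.9, -4.2]
opening: 0.0399
grip_force: 15.0
```

>>> jog_arm:
  plan:
    - [0, 0.06, -0.01, 0, -1]
    - [0, 0.12, -0.02, 0, -1]
    - [0.01, 0.18, -0.03, 0, -1]
    - [0.01, 0.18, -0.03, 0, -1]

```text
time: 17.45
tool_pos: [0.486, 0.2866, 0.2054]
tool_rot: [-3.141, -0.0, 1.52]
contact_force: [0.5, -0.5, -6.6]
opening: 0.0399
grip_force: 15.0
```

Run:
```python
from h import *
s=snap("scene","s6");t=snap("top","t6")
st=readout.observe();p=np.array(st["tool_pos"]);print(st["time"],p,st["tool_rot"],st["contact_force"],st["torque"])
a=cv2.resize(s[30:230,290:490],(600,600),interpolation=cv2.INTER_CUBIC)
cv2.imwrite("pics/c6.png",a)
```

```text
17.55 [0.48600865 0.2863846  0.20549169] [-3.14101910e+00 -5.65770632e-04  1.52019073e+00] [ 0.26565789 -1.66502337 -6.91709327] [-0.31014893  0.10482526  0.00393168]
```

View pics/c6.png

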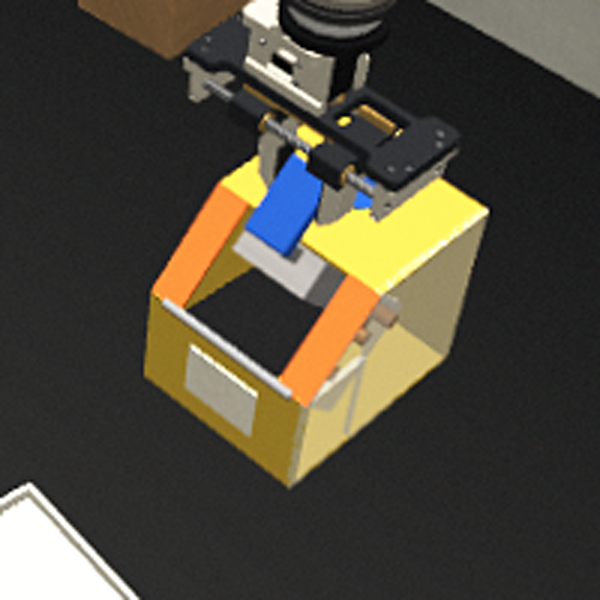

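>>> jog_arm:
  plan:
    - [0, 0.06, -0.02, 0, -1]
    - [0.01, 0.12, -0.04, 0, -1]
    - [0.01, 0.12, -0.04, 0, -1]
    - [0.01, 0.12, -0.04, 0, -1]
    - [0.01, 0.12, -0.04, 0, -1]
    - [0.01, 0.12, -0.04, 0, -1]
    - [0.01, 0.12, -0.04, 0, -1]
    - [0.01, 0.12, -0.04, 0, -1]

```text
time: 18.35
tool_pos: [0.4869, 0.2955, 0.2026]
tool_rot: [-3.141, 0.0, 1.52]
contact_force: [0.6, -1.5, -8.9]
opening: 0.0397
grip_force: 15.0
```

Run:
```python
from h import *
fs=[]
s7=snap("scene","s7");
for i in range(4):
    st=readout.observe();fs.append(st["contact_force"]);s8=snap("scene","s8")
st=readout.observe();print(st["time"],st["tool_pos"],np.mean(fs,0),st["opening"])
print("moved px 7-8",(cv2.absdiff(s7,s8).max(2)>40).sum())
p0=cv2.imread("pics/s0.png")
x0,y0,x1,y1=385,100,460,195
def blobs(im):
    d=cv2.absdiff(im,p0)[y0:y1,x0:x1].max(2)>25
    n,l,st,c=cv2.connectedComponentsWithStats(d.astype(np.uint8))
    return [(st[i,4],(c[i]+[x0,y0]).round().astype(int).tolist(),im[y0:y1,x0:x1][l==i].mean(0).round().astype(int).tolist()) for i in range(1,n) if st[i,4]>8]
for n in("s4","s6","s8"):print(n,*blobs(cv2.imread(f"pics/{n}.png")),sep="\n ")
```

```text
18.6 [0.48689228 0.2954774  0.20260778] [ 0.17179079 -2.23530035 -8.45259249] 0.03965024668247821
moved px 7-8 11
s4
 (np.int32(892), [398, 118], [71, 80, 89])
s6
 (np.int32(499), [393, 119], [131, 123, 125])
 (np.int32(24), [416, 101], [111, 144, 155])
 (np.int32(58), [414, 139], [92, 122, 149])
 (np.int32(14), [401, 154], [118, 151, 181])
s8
 (np.int32(518), [393, 119], [138, 128, 128])
 (np.int32(16), [418, 101], [121, 148, 159])
 (np.int32(60), [414, 139], [93, 123, 151])
 (np.int32(14), [401, 154], [118, 150, 181])
```

Run:
```python
from h import *
y=np.radians(86.96);R=np.array([[np.cos(y),-np.sin(y)],[np.sin(y),np.cos(y)]])
for u,v in((414,139),(419,135),(410,142),(401,154)):
    print(u,v,[((at("scene",u,v,z)[:2]-[.4879,.3166])@R*1000).round().tolist()+[z*1000] for z in(.0125,.03,.06,.09,.12)])
s0=cv2.imread("pics/s0.png");s8=cv2.imread("pics/s8.png")
x0,y0=380,90
a,b=[cv2.resize(cv2.convertScaleAbs(i[y0:y0+105,x0:x0+80],alpha=1.5),None,fx=5,fy=5,interpolation=cv2.INTER_CUBIC) for i in(s8,cv2.imread("pics/s4.png"))]
cv2.imwrite("pics/c8.png",np.hstack([a,b]))
```

```text
414 139 [[69.0, -22.0, 12.5], [55.0, -30.0, 30.0], [30.0, -44.0, 60.0], [6.0, -58.0, 90.0], [-19.0, -73.0, 120.0]]
419 135 [[89.0, -22.0, 12.5], [75.0, -30.0, 30.0], [50.0, -44.0, 60.0], [24.0, -58.0, 90.0], [-1.0, -73.0, 120.0]]
410 142 [[54.0, -21.0, 12.5], [40.0, -30.0, 30.0], [16.0, -44.0, 60.0], [-8.0, -58.0, 90.0], [-32.0, -72.0, 120.0]]
401 154 [[7.0, -31.0, 12.5], [-6.0, -40.0, 30.0], [-29.0, -54.0, 60.0], [-52.0, -68.0, 90.0], [-75.0, -82.0, 120.0]]
```

View pics/c8.png

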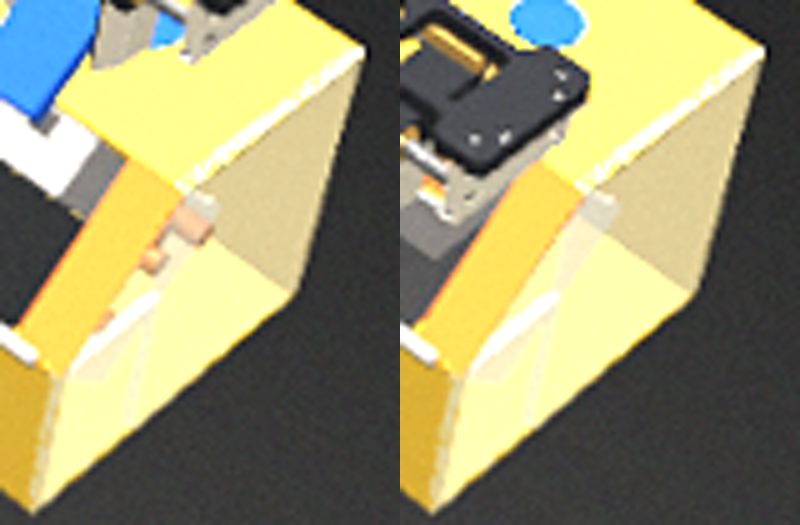

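>>> jog_arm:
  plan:
    - [0, -0.05, 0, 0, -1]
    - [0, -0.1, 0, 0, -1]
    - [0, -0.05, 0, 0, -1]
    - [0, -0.1, 0.03, 0, -1]
    - [0, -0.1, 0.03, 0, -1]
    - [0, -0.1, 0.03, 0, -1]
    - [0, -0.1, 0.03, 0, -1]
  squeeze: 25

```text
time: 19.3
tool_pos: [0.4871, 0.2877, 0.2053]
tool_rot: [3.141, -0.0, 1.52]
contact_force: [0.1, 0.5, -1.7]
opening: 0.0395
grip_force: 25.0
```

>>> jog_arm:
  plan:
    - [0, -0.05, 0.05, 0, -1]
    - [-0.01, -0.13, 0.13, 0, -1]
    - [-0.01, -0.22, 0.22, 0, -1]
    - [-0.02, -0.32, 0.32, 0, -1]
    - [-0.02, -0.42, 0.42, 0, -1]
    - [-0.03, -0.52, 0.52, 0, -1]
    - [-0.03, -0.62, 0.62, 0, -1]
    - [-0.04, -0.72, 0.72, 0, -1]
    - [-0.04, -0.82, 0.81, 0, -1]
    - [-0.05, -0.92, 0.88, 0, -1]
    - [-0.05, -1, 0.92, 0, -1]

```text
time: 20.4
tool_pos: [0.4829, 0.2068, 0.2792]
tool_rot: [3.141, -0.0, 1.52]
contact_force: [0.5, 0.2, -2.7]
opening: 0.0398
grip_force: 25.0
```

>>> jog_arm:
  plan:
    - [0, -0.1, 0, 0, -1]
    - [-0.01, -0.22, 0, 0, -1]
    - [-0.02, -0.36, 0, 0, -1]
    - [-0.03, -0.5, 0, 0, -1]
    - [-0.03, -0.64, 0, 0, -1]
    - [-0.04, -0.78, 0, 0, -1]
    - [-0.05, -0.9, 0, 0, -1]
    - [-0.05, -1, 0, 0, -1]

```text
time: 21.2
tool_pos: [0.4789, 0.1266, 0.2788]
tool_rot: [3.142, 0.0, 1.52]
contact_force: [-0.3, 0.2, -2.3]
opening: 0.0398
grip_force: 25.0
```

Run:
```python
from h import *
fs=[]
t=snap("top","t9");s=snap("scene","s9")
for i in range(8):
    fs.append(readout.observe()["contact_force"]);cams.read_camera("top")
st=readout.observe();print(st["time"],st["tool_pos"],np.mean(fs,0),st["torque"],st["opening"])
def amber(im,x0,y0,x1,y1):
    h=cv2.cvtColor(im[y0:y1,x0:x1],cv2.COLOR_BGR2HSV);m=cv2.inRange(h,(5,110,60),(17,255,255))
    n,l,q,c=cv2.connectedComponentsWithStats(m);return [(int(q[i,4]),(c[i]+[x0,y0]).round().tolist()) for i in range(1,n) if q[i,4]>5]
print("ref t0 scoop",amber(cv2.imread("pics/t0.png"),396,196,480,260))
print("t9",amber(t,150,190,320,330))
p0=cv2.imread("pics/s0.png")
d=cv2.absdiff(s,p0)[100:195,385:460].max(2)>25
n,l,q,c=cv2.connectedComponentsWithStats(d.astype(np.uint8));print([(int(q[i,4]),(c[i]+[385,100]).round().tolist()) for i in range(1,n) if q[i,4]>8])
# flap region diff vs start (scene opening poly interior)
d=cv2.absdiff(s,p0);print("opening diff",d[105:140,365:385].max(2).mean())
# blue tab pixels
for cam,im in(("top",t),("scene",s)):
    h=cv2.cvtColor(im,cv2.COLOR_BGR2HSV);m=cv2.inRange(h,(105,150,60),(125,255,255));n,l,q,c=cv2.connectedComponentsWithStats(m);print(cam,[(int(q[i,4]),c[i].round().tolist()) for i in range(1,n) if q[i,4]>8])
```

```text
21.7 [0.47895913 0.12786155 0.27870246] [ 0.19834354 -0.34519917 -2.76577427] [-0.05666818  0.04493816 -0.07171923] 0.0398334144137048
ref t0 scoop [(59, [441.0, 218.0]), (59, [427.0, 225.0]), (57, [436.0, 224.0]), (59, [421.0, 229.0])]
t9 [(105, [173.0, 291.0]), (295, [200.0, 288.0]), (27, [154.0, 297.0]), (49, [161.0, 301.0])]
[(17, [387.0, 101.0]), (23, [399.0, 130.0]), (61, [414.0, 139.0]), (15, [388.0, 147.0]), (14, [401.0, 154.0])]
opening diff 22.184285714285714
top [(416, [339.0, 125.0]), (133, [140.0, 253.0]), (775, [407.0, 331.0]), (17, [413.0, 327.0]), (18, [404.0, 336.0]), (114, [550.0, 414.0]), (986, [24.0, 428.0])]
scene [(111, [409.0, 94.0]), (582, [335.0, 112.0]), (1051, [169.0, 245.0]), (87, [7.0, 306.0]), (612, [389.0, 323.0])]
```

Run:
```python
from h import *
y=np.radians(86.96);R=np.array([[np.cos(y),-np.sin(y)],[np.sin(y),np.cos(y)]])
p0=cv2.imread("pics/s0.png");s=cv2.imread("pics/s9.png")
d=cv2.absdiff(s,p0)[100:195,380:460].max(2)
n,l,q,c=cv2.connectedComponentsWithStats((d>14).astype(np.uint8))
for i in range(1,n):
    if q[i,4]>5:
        u=c[i]+[380,100];b=q[i]
        print(int(b[4]),u.round(1).tolist(),"bbox",(b[:4]+[380,100,0,0]).tolist(),"now",s[100:195,380:460][l==i].mean(0).round(),"was",p0[100:195,380:460][l==i].mean(0).round(),"floor",((at("scene",*u,.0125)[:2]-[.4879,.3166])@R*1000).round())
np.set_printoptions(linewidth=250)
print("G-B-ish diff map cols 384-432 rows 122-160");
for r in range(122,160):print(r,"".join(" .:*#@"[min(5,int(v)//12)] for v in cv2.absdiff(s,p0)[r,380:432].max(1)))
```

```text
53 [383.4, 102.6] bbox [380, 100, 11, 9] now [103. 130. 140.] was [ 79. 202. 213.] floor [109. 116.]
28 [399.0, 130.5] bbox [396, 126, 7, 10] now [140. 192. 219.] was [ 68. 188. 227.] floor [63. 23.]
86 [414.8, 137.5] bbox [407, 131, 16, 15] now [ 98. 128. 156.] was [125. 166. 179.] floor [ 75. -20.]
18 [388.1, 146.6] bbox [386, 144, 5, 6] now [134. 178. 203.] was [ 66. 177. 213.] floor [2. 6.]
19 [400.8, 154.3] bbox [399, 152, 5, 6] now [126. 160. 190.] was [157. 204. 222.] floor [  6. -32.]
G-B-ish diff map cols 384-432 rows 122-160
122                                                     
123                                                     
124                                                     
125                                                     
126                      @@                             
127                    .:@@                             
128                     @@*                             
129                    @@@                              
130                   :@*                               
131                   @@.               .     
[... 853 characters left out ...]
            
147        @@@                                          
148       #@@                                           
149       #@.                                           
150                                                     
151                                                     
152                      :#:                            
153                     .#@.                            
154                     *@*                             
155                    :@@:                             
156                   .#@:                              
157                    .:.                              
158                                                     
159
```

>>> jog_arm:
  plan:
    - [0, -0.08, 0, -0.03, -1]
    - [0, -0.16, 0, -0.1, -1]
    - [0, -0.25, 0, -0.18, -1]
    - [0, -0.35, 0, -0.27, -1]
    - [0, -0.45, 0, -0.36, -1]
    - [0, -0.55, 0, -0.45, -1]
    - [0, -0.65, 0, -0.54, -1]
    - [0, -0.75, 0, -0.63, -1]
    - [0, -0.85, 0, -0.72, -1]
    - [0, -0.93, 0, -0.81, -1]
    - [0, -0.98, 0, -0.9, -1]
    - [0, -1, 0, -0.97, -1]

```text
time: 22.9
tool_pos: [0.479, 0.0473, 0.2787]
tool_rot: [3.141, -0.0, -0.009]
contact_force: [0.9, -0.1, -2.5]
opening: 0.0397
grip_force: 25.0
```

Run:
```python
from h import *
fs=[]
t=snap("top","t10");s=snap("scene","s10")
for i in range(8): fs.append(readout.observe()["contact_force"]);cams.read_camera("top")
st=readout.observe();p=np.array(st["tool_pos"]);print(st["time"],p,st["tool_rot"],np.mean(fs,0),st["torque"])
yaw=st["tool_rot"][2];c,q=np.cos(yaw),np.sin(yaw);Rz=np.array([[c,-q,0],[q,c,0],[0,0,1]])
def pts(L,th):
    L=np.array(L)/1000-np.array([-.085,0,.0665]); a=np.radians(th)
    Ry=np.array([[np.cos(a),0,np.sin(a)],[0,1,0],[-np.sin(a),0,np.cos(a)]])
    return (L@Ry.T)@Rz.T+p+[0,0,.019]
quad=[[50,30,14],[50,-30,14],[-48,-30,6],[-48,30,6]]
for cam,im in(("scene",s),("top",t)):
    for th in(50,58,66):
        m=np.zeros(im.shape[:2],np.uint8);P=proj(cam,pts(quad,th));cv2.fillConvexPoly(m,cv2.convexHull(P.astype(np.int32)),1)
        h=cv2.cvtColor(im,cv2.COLOR_BGR2HSV);a=(cv2.inRange(h,(3,90,40),(20,255,255))>0)&(m>0)
        px=im[m>0];sat=h[...,1][m>0];print(cam,th,P.round().tolist(),m.sum(),"amber",a.sum(),"median",np.median(px,0),"grey frac",((sat<50)&(px.max(1)>80)).mean().round(2))
d=cv2.absdiff(s,cv2.imread("pics/s9.png"))[100:195,380:460].max(2)>25;print("bin change",d.sum())
h=cv2.cvtColor(s,cv2.COLOR_BGR2HSV);m=cv2.inRange(h,(3,110,40),(17,255,255));n,l,Q,C=cv2.connectedComponentsWithStats(m);print([(int(Q[i,4]),C[i].round().tolist()) for i in range(1,n) if Q[i,4]>8])
```

```text
23.4 [0.47895963 0.04764334 0.27873021] [ 3.14151319e+00  5.55276030e-05 -2.68884186e-03] [-0.05545936 -0.04526082 -2.38884109] [-0.08819653  0.19626894 -0.01396984]
scene 50 [[341.0, 174.0], [321.0, 190.0], [297.0, 149.0], [317.0, 133.0]] 1297 amber 0 median [177. 184. 189.] grey frac 1.0
scene 58 [[334.0, 170.0], [314.0, 187.0], [293.0, 146.0], [314.0, 130.0]] 1189 amber 0 median [176. 182. 187.] grey frac 0.98
scene 66 [[327.0, 166.0], [307.0, 182.0], [290.0, 142.0], [311.0, 126.0]] 1165 amber 3 median [164. 173. 177.] grey frac 0.89
top 50 [[272.0, 236.0], [300.0, 235.0], [299.0, 266.0], [270.0, 266.0]] 960 amber 0 median [171.  187.5 202. ] grey frac 1.0
top 58 [[272.0, 245.0], [300.0, 244.0], [300.0, 271.0], [270.0, 271.0]] 810 amber 0 median [160. 174. 187.] grey frac 0.97
top 66 [[272.0, 254.0], [300.0, 254.0], [300.0, 275.0], [269.0, 275.0]] 659 amber 0 median [152. 154. 165.] grey frac 0.78
bin change 53
[(1059, [370.0, 23.0]), (566, [356.0, 112.0]), (583, [400.0, 143.0]), (12, [176.0, 222.0]), (11, [168.0, 228.0]), (13, [188.0, 233.0]), (9, [161.0, 234.0]), (12, [175.0, 233.0]), (16, [174.0, 245.0]), (16, [146.0, 246.0]), (841, [423.0, 265.0]), (11, [166.0, 251.0]), (13, [159.0, 257.0]), (105, [415.0, 292.0])]
```

>>> jog_arm:
  plan:
    - [0, -0.07, 0, 0.04, -1]
    - [0, -0.14, 0, 0.12, -1]
    - [0, -0.21, 0, 0.2, -1]
    - [0, -0.28, 0, 0.28, -1]
    - [-0.02, -0.36, 0, 0.36, -1]
    - [-0.02, -0.44, 0, 0.45, -1]
    - [-0.03, -0.52, 0, 0.54, -1]
    - [-0.03, -0.6, 0, 0.63, -1]
    - [-0.04, -0.68, 0, 0.72, -1]
    - [-0.04, -0.76, 0, 0.8, -1]
    - [-0.05, -0.82, 0, 0.87, -1]
    - [-0.05, -0.85, 0, 0.899, -1]

```text
time: 24.6
tool_pos: [0.4749, -0.0208, 0.2788]
tool_rot: [3.141, 0.0, 1.412]
contact_force: [0.2, -1.0, -2.2]
opening: 0.0396
grip_force: 25.0
```

>>> jog_arm:
  plan:
    - [0, 0, -0.06, 0, -1]
    - [0, 0, -0.16, 0, -1]
    - [0, 0, -0.3, 0, -1]
    - [0, 0, -0.45, 0, -1]
    - [0, 0, -0.6, 0, -1]
    - [0, 0, -0.75, 0, -1]
    - [0, 0, -0.88, 0, -1]
    - [0, 0, -1, 0, -1]

```text
time: 25.4
tool_pos: [0.4747, -0.0203, 0.1975]
tool_rot: [-3.141, -0.0, 1.408]
contact_force: [-0.1, -0.6, -2.6]
opening: 0.0396
grip_force: 25.0
```

>>> jog_arm:
  plan:
    - [0, 0, -0.12, 0, -1]
    - [0, 0, -0.24, 0, -1]
    - [0, 0, -0.36, 0, -1]
    - [0, 0, -0.48, 0, -1]
    - [0, 0, -0.56, 0, -1]
    - [0, 0, -0.61, 0, -1]
    - [0, 0, -0.61, 0, -1]

```text
time: 26.1
tool_pos: [0.4748, -0.0204, 0.1495]
tool_rot: [-3.141, -0.0, 1.408]
contact_force: [0.5, -0.2, -2.2]
opening: 0.0396
grip_force: 25.0
```

>>> jog_arm:
  plan:
    - [0, 0, -0.07, 0, -1]
    - [0, 0, -0.15, 0, -1]
    - [0, -0.02, -0.22, 0, -1]
    - [0, -0.03, -0.28, 0, -1]
  squeeze: 10

```text
time: 26.5
tool_pos: [0.4758, -0.0238, 0.1283]
tool_rot: [3.139, 0.001, 1.409]
contact_force: [-2.8, -3.6, 12.9]
opening: 0.0396
grip_force: 10.0
```

>>> jog_arm:
  plan:
    - [-0.01, -0.06, 0.015, 0, -1]
    - [-0.02, -0.12, 0.01, 0, -1]
    - [-0.03, -0.21, -0.03, 0, -1]

```text
time: 26.8
tool_pos: [0.4726, -0.0402, 0.1254]
tool_rot: [3.141, 0.0, 1.409]
contact_force: [-2.2, -2.5, 5.3]
opening: 0.04
grip_force: 10.0
```

>>> jog_arm:
  plan:
    - [-0.01, -0.06, -0.03, 0, -1]
    - [-0.02, -0.12, -0.06, 0, -1]
    - [-0.04, -0.25, -0.13, 0, -1]

```text
time: 27.1
tool_pos: [0.4697, -0.0605, 0.1153]
tool_rot: [3.14, 0.001, 1.409]
contact_force: [-0.4, -1.9, 3.5]
opening: 0.0402
grip_force: 10.0
```

```bash
cat > tilt.py <<'E'
from h import *
def run(n):
    s=snap("scene",n+"s");t=snap("top",n+"t")
    st=readout.observe();p=np.array(st["tool_pos"]);print(st["time"],p,st["contact_force"],st["torque"],st["opening"])
    for cam,im in(("scene",s),("top",t)):
        h=cv2.cvtColor(im,cv2.COLOR_BGR2HSV);m=cv2.inRange(h,(105,130,40),(125,255,255));n_,l,Q,C=cv2.connectedComponentsWithStats(m)
        print(cam,[(int(Q[i,4]),C[i].round(1).tolist(),Q[i,:4].tolist()) for i in range(1,n_) if Q[i,4]>15])
E
python3 -c "import tilt;tilt.run('a')"
```

```text
27.2 [ 0.46928004 -0.06140993  0.11451568] [-0.4440818  -2.04621113  0.93539957] [-0.23557481  0.11413518  0.02327328] 0.03987443469020004
scene [(227, [353.9, 4.5], [340, 0, 32, 13]), (116, [408.9, 93.7], [402, 89, 15, 10]), (312, [265.6, 217.1], [256, 202, 21, 28]), (1082, [169.4, 245.3], [139, 217, 59, 53]), (94, [6.7, 306.1], [0, 292, 15, 29]), (621, [389.0, 322.6], [376, 309, 28, 28])]
top [(435, [338.7, 125.1], [327, 114, 25, 24]), (17, [137.2, 253.6], [135, 251, 7, 7]), (834, [406.8, 330.7], [383, 315, 50, 33]), (20, [413.5, 327.0], [410, 325, 8, 5]), (20, [404.7, 336.5], [402, 334, 6, 6]), (133, [551.0, 415.0], [543, 382, 25, 61]), (990, [23.6, 427.6], [0, 417, 48, 22])]
```

>>> jog_arm:
  plan:
    - [-0.01, -0.05, -0.045, 0, -1]
    - [-0.02, -0.105, -0.095, 0, -1]
    - [-0.03, -0.17, -0.15, 0, -1]
    - [-0.04, -0.23, -0.2, 0, -1]
    - [-0.05, -0.33, -0.29, 0, -1]
    - [-0.07, -0.425, -0.39, 0, -1]

```text
time: 27.8
tool_pos: [0.4636, -0.0941, 0.0827]
tool_rot: [-3.141, -0.0, 1.409]
contact_force: [0.2, -0.4, -0.9]
opening: 0.0399
grip_force: 10.0
```

>>> jog_arm:
  plan:
    - [-0.015, -0.1, -0.1, 0, -1]
    - [-0.03, -0.2, -0.2, 0, -1]
    - [-0.05, -0.29, -0.29, 0, -1]
    - [-0.06, -0.36, -0.36, 0, -1]
    - [-0.06, -0.36, -0.38, 0, -1]

```text
time: 28.3
tool_pos: [0.4587, -0.1232, 0.0524]
tool_rot: [-3.141, 0.0, 1.408]
contact_force: [-0.3, 0.3, 0.1]
opening: 0.0399
grip_force: 10.0
```

```bash
python3 -c "import tilt;tilt.run('b')"
```

```text
28.4 [ 0.45887265 -0.12263974  0.05290286] [-0.02280702 -0.34442996 -2.11134624] [-0.14972713  0.10018301  0.0405105 ] 0.039683303750625704
scene [(227, [353.9, 4.5], [340, 0, 32, 13]), (116, [408.9, 93.7], [402, 89, 15, 10]), (1081, [169.5, 245.3], [139, 217, 59, 53]), (44, [249.2, 252.0], [243, 245, 13, 13]), (93, [6.7, 306.1], [0, 292, 15, 29]), (623, [389.0, 322.5], [376, 309, 28, 28])]
top [(437, [338.8, 125.1], [327, 114, 25, 24]), (58, [138.4, 252.5], [134, 248, 11, 11]), (145, [414.6, 319.1], [401, 315, 31, 16]), (20, [413.5, 327.0], [410, 325, 8, 5]), (327, [419.0, 338.2], [392, 324, 41, 24]), (21, [404.7, 336.4], [402, 334, 6, 6]), (133, [551.0, 415.1], [543, 382, 25, 61]), (991, [23.6, 427.6], [0, 417, 48, 22])]
```

>>> jog_arm:
  plan:
    - [0, 0, -0.01, 0, -1]
    - [0, 0, -0.025, 0, -1]
    - [0, 0, -0.025, 0, -1]

```text
time: 28.7
tool_pos: [0.4593, -0.1225, 0.0516]
tool_rot: [3.141, 0.0, 1.409]
contact_force: [-0.0, 0.1, 1.3]
opening: 0.0401
grip_force: 10.0
```

>>> jog_arm:
  plan:
    - [0, 0, 0, 0, -0.1]
    - [0, 0, 0, 0, 0.1]
    - [0, 0, 0, 0, 0.3]
    - [0, 0, 0, 0, 0.5]
    - [0, 0, 0, 0, 0.8]
    - [0, 0, 0, 0, 0.8]
  squeeze: 3

```text
time: 29.3
tool_pos: [0.459, -0.1225, 0.0511]
tool_rot: [3.142, -0.0, 1.408]
contact_force: [0.1, -0.1, -0.9]
opening: 0.0766
grip_force: 0.0
```

>>> jog_arm:
  plan:
    - [0, 0, 0.1, 0, 0.8]
    - [0, 0, 0.3, 0, 0.8]
    - [0, 0, 0.55, 0, 0.8]
    - [0, 0, 0.8, 0, 0.8]
    - [0, 0, 1, 0, 0.8]

```text
time: 29.8
tool_pos: [0.4592, -0.1226, 0.1329]
tool_rot: [3.14, 0.0, 1.408]
contact_force: [0.8, -0.2, 0.6]
opening: 0.0824
grip_force: 0.0
```

>>> jog_arm:
  plan:
    - [0, -0.2, 0.4, 0, 0.8]
    - [0, -0.6, 0.7, 0, 0.8]
    - [0, -1, 1, 0, 0.8]

```text
time: 30.1
tool_pos: [0.4589, -0.203, 0.2132]
tool_rot: [3.14, 0.0, 1.41]
contact_force: [0.4, 0.1, 0.4]
opening: 0.0825
grip_force: 0.0
```

>>> jog_arm:
  plan:
    - [0, -0.5, 0.2, 0, 0.8]
    - [0, -1, 0.4, 0, 0.8]

```text
time: 30.3
tool_pos: [0.4588, -0.2837, 0.245]
tool_rot: [3.14, 0.001, 1.409]
contact_force: [1.3, -0.9, 0.5]
opening: 0.0829
grip_force: 0.0
```

>>> jog_arm:
  plan:
    - [0, -0.5, 0, 0, 0.8]
    - [0, -1, 0, 0, 0.8]

```text
time: 30.5
tool_pos: [0.4588, -0.3641, 0.2446]
tool_rot: [3.14, 0.001, 1.408]
contact_force: [0.9, 0.1, 0.6]
opening: 0.0824
grip_force: 0.0
```

>>> jog_arm:
  plan:
    - [0, -0.5, 0, 0, 0.8]
    - [0, -1, 0, 0, 0.8]
    - [0, -1, 0, 0, 0.8]

```text
time: 30.8
tool_pos: [0.4576, -0.4468, 0.2424]
tool_rot: [-3.141, 0.001, 1.404]
contact_force: [0.2, 0.7, 0.2]
opening: 0.0825
grip_force: 0.0
```

Run:
```python
import tilt;tilt.run('c')
from h import *
p0=cv2.imread("pics/s0.png");s=cv2.imread("pics/cs.png")
def L(T,yaw,P):
    c,q=np.cos(yaw),np.sin(yaw);return np.array(P)/1000@np.array([[c,-q,0],[q,c,0],[0,0,1]]).T+T
y=np.radians(80.7);g=np.array([.4587,-.1229,0.004]);o=g+np.r_[.085*np.cos(y),.085*np.sin(y),0]
for cam in("scene","top"):print(cam,"pred tab top",proj(cam,L(o,y,[[-85,0,85]])).round(1).tolist(),"lip",proj(cam,L(o,y,[[52,35,14],[52,-35,14]])).round(1).tolist(),"rear",proj(cam,L(o,y,[[-53,35,32],[-53,-35,32]])).round(1).tolist())
# scoop outline in tray: darker-than-white region
for cam,f in(("scene","cs"),("top","ct")):
    im=cv2.imread(f"pics/{f}.png");r=cv2.imread(f"pics/{'s' if cam=='scene' else 't'}0.png")
    d=(cv2.absdiff(im,r).max(2)>25).astype(np.uint8)
    x0,y0,x1,y1=(215,175,345,290) if cam=="scene" else (275,215,395,305)
    n,l,Q,C=cv2.connectedComponentsWithStats(d[y0:y1,x0:x1]);i=1+np.argmax(Q[1:,4])
    ps=np.argwhere(l==i)[:,::-1].astype(np.int32);print(cam,"area",Q[i,4],"box",(Q[i,:4]+[x0,y0,0,0]).tolist(),(cv2.boxPoints(cv2.minAreaRect(ps))+[x0,y0]).round(1).tolist())
for n,(x0,y0,x1,y1) in dict(mouth=(345,90,400,160),rack=(138,212,198,268),bottle=(400,238,442,296),jar=(370,308,404,350)).items():
    print(n,(cv2.absdiff(s,p0)[y0:y1,x0:x1].max(2)>30).sum())
```

```text
30.9 [ 0.45846885 -0.44278448  0.24280881] [ 0.22651404 -0.48141394 -0.49832883] [-0.02626685  0.05216109  0.01039848] 0.08248410788769166
scene [(227, [353.9, 4.5], [340, 0, 32, 13]), (116, [408.9, 93.7], [402, 89, 15, 10]), (1081, [169.5, 245.3], [139, 217, 59, 53]), (278, [249.0, 243.1], [241, 229, 16, 30]), (93, [6.7, 306.1], [0, 292, 15, 29]), (622, [389.0, 322.5], [376, 309, 28, 28])]
top [(438, [338.8, 125.2], [327, 114, 25, 24]), (149, [140.1, 253.2], [134, 247, 14, 14]), (78, [364.7, 266.6], [362, 259, 7, 16]), (150, [414.1, 317.7], [399, 315, 33, 10]), (241, [423.2, 334.1], [410, 323, 23, 24]), (149, [551.7, 415.9], [543, 382, 29, 61]), (997, [23.5, 427.6], [0, 417, 48, 22])]
scene pred tab top [[250.3, 233.5]] lip [[293.4, 209.5], [312.6, 230.1]] rear [[254.8, 228.6], [273.8, 250.5]]
top pred tab top [[362.8, 266.7]] lip [[300.9, 274.1], [305.2, 245.0]] rear [[345.1, 280.4], [349.3, 250.9]]
scene area 1944 box [240, 209, 71, 51] [[236.2, 231.4], [297.8, 204.8], [313.5, 241.1], [251.9, 267.7]]
top area 1578 box [305, 246, 65, 34] [[303.9, 274.0], [308.0, 244.7], [370.6, 253.7], [366.4, 282.9]]
mouth 29
rack 0
bottle 0
jar 0
```

```bash
python3 -c "
from cell import ticket
print(ticket.hand_in())"
```

```text
the job is handed in; nothing more can be done
None
```

The job is handed in at about 31 s of the 62 s allowed: the vials were tipped into the bin past the held-open flap, the flap shut again, and the empty scoop is lying in the wash tray. I gripped the tab across its 40 mm width, not its 14 mm as advised, because the arm cannot tilt the tool and the scoop had to pivot in the fingers. My camera checks found no vials in the scoop or on the bench and the bottle, jar and rack unmoved, but I could pick out only three vials in the bin, so the fourth is inferred.

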